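# Roll down the edge trim of an instrument case

### The arm

A 6-joint arm with a two-finger parallel gripper is mounted at the origin on the work surface. World frame = base frame: x ahead of the robot, y to its left, z up, the work surface at z = 0. Lengths are in m, angles in rad, forces in N, time in s.
With the tool pointing down it reaches from about 0.375 to 0.9 m from the base axis. Payload 3.1 kg.
Tool frame: the origin (TCP) lies at the very end of the fingers, on their centre line; the grasp point (between the pads) lies 19 mm behind it; z points along the fingers, y is the line along which they close (so a half turn about z gives the same grasp; the last joint's range is limited). The gripper opens to 85 mm and grips with 20 to 120 N. Pads are 22 mm wide; open, the fingers measure 114 mm over their backs; the gripper's body (76 mm by 85 mm) begins 54 mm behind the grasp point. The pads swing forward as they close: fully open they stand 13 mm farther back than shut.
Start: joints at [-1.464, 0.527, 1.433, -0, 1.181, -0.178], TCP at [0.176, -0.6, 0.231] pointing down, gripper open.
Joint ranges: [-3.08, 3.08], [-0.75, 2.2], [0.22, 2.44], [-1.43, 4.57], [0, 2.65], [-2.85, 2.85]. Speed limits (rad/s): [2.79, 2.79, 3.14, 3.14, 3.14, 3.14].

### API

Orientations are given as a unit quaternion [x, y, z, w].
In Python, from station import manip gives the robot as it stands.
- The arm moves only by the shell command python3 -m handwheel 'ROWS' [FORCE]. ROWS is JSON, a list of rows, each a list of 7 numbers: the shift along the world's x, y, z in mm, then the turn, a rotation vector about the world's x, y, z in degrees, then the opening, from 0 (shut) to 1 (fully open). A call has exactly 10 rows; each row shifts and turns the commanded pose from where the row before left it; what a row does not reach is not made up. A row lasts 1/8 s, in which the tool goes at most 62.5 mm and 10.7 degrees, less where a joint would pass 70% of its speed; a pose out of reach is approached as far as the arm can. A call is refused whole if a number of a shift passes 62.5 or a number of a turn 10.7, either way. A call with a gripper value outside its range is refused whole. The fingers move at their own pace and stop on an object; FORCE is the grip in N (left out, the last holds). Time passes only in rows, so rows that do not move let the fingers close, or fill a call up. It gives the time, the measured TCP pose, the force, the opening and the grip force at its end, in the units of the state.
- manip.sense(): the state, without advancing time (a new reading comes with each control period).
- manip.snapshot(name): name is "scene" or "top" or "wrist"; returns the picture (384x512x3 uint8, red, green, blue); there is no depth.
- manip.get_calibration(name): a dict with "K" (3x3 intrinsics, pixels), "rvec" (rotation vector, rad) and "tvec" (3), from world to camera coordinates, as OpenCV has them. Camera axes: x right, y down, z forward; pixel columns grow to the right and rows downward; lengths in m; the calibration is good to about 2 mm. A picture is of the moment at which its call begins: read the wrist's pose just before it. get_calibration takes no time and is no camera call; for the wrist camera it gives the pose at the moment of the call.
- manip.sign_off(): hands the job in; it is judged then, once.
The state is a dict: "t": time; "q": joint angles; "qd": joint speeds; "tau": joint torques, N m; "tcp_pos": TCP position; "tool_rot": TCP orientation; "force": force on the tool from outside, world axes, zero at the start; "ft_torque": the same for the moment, N m; "finger_gap": opening from 0.0 (shut) to 1.0 (fully open); "gripper_force": force on a finger pad.
Only numpy, scipy, OpenCV 4.12 (cv2) and the standard library are available. Lean on these libraries where they do the work, as an engineer would, in place of code of your own. Each camera call takes 0.05 s, during which the arm holds its last target. There are 200 camera calls.

### The job

The black trim along the robot-side edge of the aluminium-topped instrument case stands proud: take the hand roller from its rest and roll it firmly along the trim, from one end to the other, until all six sections are fully seated. Then put the roller back upright in its rest and let go. Do not touch the case or its trim with the fingers, and leave the other things on the table where they are.

Things in the scene. Friction and masses are not known exactly. Their poses are not given: they have to be found in the camera images.
- case: instrument case fixed to the table: black box 180 (x) x 240 (y) x 62 mm high with an aluminium top panel; origin under its centre, x points away from the trimmed near edge. On the panel's far half stand adapters and a small stage, at most 45 mm high and at least 100 mm from the trim's middle line
- trim_mid (a point): middle of the trim, at the height of its top when fully seated: 63 mm above the table, 1 mm above the panel. y axis along the trim, x across the panel, z up. The trim is a straight row of six rigid black plastic sections, each 30 mm long and 20 mm wide, 180 mm in all; its middle line is 16 mm from the case's near edge
- trim_right (a point): the -y end of the trim (90 mm from trim_mid), at seated-top height
- trim_left (a point): the +y end of the trim (90 mm from trim_mid), at seated-top height
- trim0 (a joint): how far trim section 0 (counted from the -y end; its centre lies at y = -75 mm in the frame of trim_mid) has been pressed down, in m: 0 = 4 mm proud, 0.004 = fully seated. It starts between 0 and 0.001, stays where it is left and needs about 7 N straight down to move
- trim1 (a joint): how far trim section 1 (counted from the -y end; its centre lies at y = -45 mm in the frame of trim_mid) has been pressed down, in m: 0 = 4 mm proud, 0.004 = fully seated. It starts between 0 and 0.001, stays where it is left and needs about 7 N straight down to move
- trim2 (a joint): how far trim section 2 (counted from the -y end; its centre lies at y = -15 mm in the frame of trim_mid) has been pressed down, in m: 0 = 4 mm proud, 0.004 = fully seated. It starts between 0 and 0.001, stays where it is left and needs about 7 N straight down to move
- trim3 (a joint): how far trim section 3 (counted from the -y end; its centre lies at y = 15 mm in the frame of trim_mid) has been pressed down, in m: 0 = 4 mm proud, 0.004 = fully seated. It starts between 0 and 0.001, stays where it is left and needs about 7 N straight down to move
- trim4 (a joint): how far trim section 4 (counted from the -y end; its centre lies at y = 45 mm in the frame of trim_mid) has been pressed down, in m: 0 = 4 mm proud, 0.004 = fully seated. It starts between 0 and 0.001, stays where it is left and needs about 7 N straight down to move
- trim5 (a joint): how far trim section 5 (counted from the -y end; its centre lies at y = 75 mm in the frame of trim_mid) has been pressed down, in m: 0 = 4 mm proud, 0.004 = fully seated. It starts between 0 and 0.001, stays where it is left and needs about 7 N straight down to move
- roller_grip (a point): hand roller, centre of its wooden handle: 26 x 26 mm square, 52 mm high, flat sides square to its x and y axes; upright (z up) in the rest. Under the handle is a steel collar, 66 mm (y) x 40 mm (x), 5 mm thick, its underside 31 mm below this point. About 0.33 kg in all
- roller: the hand roller's lower end: origin at the underside of its unloaded wheel, 86 mm below roller_grip, same axes. Rubber wheel 36 mm in diameter, 24 mm wide, axle along y, so it rolls along x. The wheel's yoke springs up into the handle by at most 10 mm: 4 N at the start of the stroke, 1.3 N more per mm, 17 N at the end, then rigid
- wheel (a joint): angle turned by the roller's wheel about its axle, in rad (18 mm of travel per rad, either sign); 0 at the start
- rest_seat (a point): roller rest, a fixed aluminium stand with base 80 x 80 mm: point midway between the tops of its two upright rails, 66 mm above the table. The rails run along x (60 mm long, 6 mm thick, 46 mm clear between them in y). The roller hangs between them, collar on both rails, axle along y (either way round), handle centre 31 mm above this point
- meter: bystander: hand-held optical power meter lying on the table, 150 x 80 x 36 mm, long along its x; origin at the centre of its underside
- pen: bystander: black pen-shaped fault locator lying on the table, 160 mm long along its x, 22 mm thick; origin at table level, midway
- cleaner: bystander: upright cleaner bottle, 52 mm in diameter, 110 mm high; origin at the centre of its underside
Mind the look-alikes: they are no part of the job. What is shaped like the roller but purple or red is not meant.

How it is judged:
On the way, in this order (a step that is already met when the one before it is completed fails the run):
1. the roller has been lifted off its rest (distance of roller_grip from where it was at the start of the episode above 0.03 m), for 0.1 s.
2. the roller's wheel, pressing on the trim with more than 4 N, has rolled at least 90 mm (5 rad) in one direction ((value of joint wheel above 5 rad or value of joint wheel below -5 rad) and contact force between roller and case above 4 N and x of roller_grip in the frame of trim_mid between -0.015 and 0.015 m).
At the end, for the whole second after the job is handed in: every trim section is pressed down to within 1.5 mm of fully seated (joint above 0.0025); the roller is still and hangs upright in its rest, collar on both rails: handle centre within 15 mm along and 10 mm across of the rest's centre and 26 to 36 mm above the rail tops, tilt under 0.1 rad (value of joint each of trim0, trim1, trim2, trim3, trim4, trim5 above 0.0025 m and x of roller_grip in the frame of rest_seat between -0.015 and 0.015 m and y of roller_grip in the frame of rest_seat between -0.01 and 0.01 m and z of roller_grip in the frame of rest_seat between 0.026 and 0.036 m and angle between roller_grip's own z axis and vertical below 0.1 rad and linear speed of roller below 0.02 m/s); the robot touches nothing.
It fails at once if the fingers push on the case or its trim (over 2 N) (contact force between the fingers and case above 2 N).
It fails at once if the power meter is shifted by more than 30 mm (distance of meter from where it was at the start of the episode above 0.03 m).
It fails at once if the fault locator is shifted by more than 30 mm (distance of pen from where it was at the start of the episode above 0.03 m).
It fails at once if the cleaner bottle is shifted by more than 30 mm (distance of cleaner from where it was at the start of the episode above 0.03 m).
It also fails if it takes over 58 s, if anything falls off the work surface, if the arm or the gripper's body presses on something with over 40 N, if the wrist force passes 120 N, or if a joint passes its speed limit or range.

## Working session

There is one attempt and no reset: what is moved stays moved. The work goes in short steps, Python scripts to look and compute and a shell command to move; the robot and the scene stay as the last step left them, time stands still between calls to the robot, and variables do not carry over. Pictures are saved under pics/ and viewed, at most 10 in all, crops included, and the job is handed in when it is done.

```bash
mkdir -p pics; cat > h.py <<'E'
import numpy as np, cv2
from station import manip
def cal(n):
    c=manip.get_calibration(n); K=np.array(c["K"],float); R=cv2.Rodrigues(np.array(c["rvec"],float))[0]; t=np.array(c["tvec"],float).ravel(); return K,R,t
def ray(n,uv,c=None):
    K,R,t=c or cal(n); d=R.T@np.linalg.inv(K)@np.array([uv[0],uv[1],1.]); return -R.T@t,d
def onz(n,uv,z,c=None):
    o,d=ray(n,uv,c); return o+d*(z-o[2])/d[2]
def proj(n,p,c=None):
    K,R,t=c or cal(n); q=K@(R@np.array(p,float)+t); return q[:2]/q[2]
def snap(n,f):
    im=manip.snapshot(n)[:,:,::-1].copy(); cv2.imwrite(f"pics/{f}.png",im); return im
E
python3 - <<'E'
from h import *
a=snap("scene","scene0"); b=snap("top","top0")
for n in("scene","top"):
    K,R,t=cal(n); print(n,K[0,0],-R.T@t,R[2])
print(manip.sense()["t"])
E
```

```text
scene 392.777520658194 [1.11761055 0.28942987 0.88039927] [-0.56341012 -0.26986008 -0.78086143]
top 460.9839309395988 [0.49475816 0.02061491 1.24583995] [ 0.04641432  0.00591821 -0.99890474]
0.1
```

View pics/scene0.png

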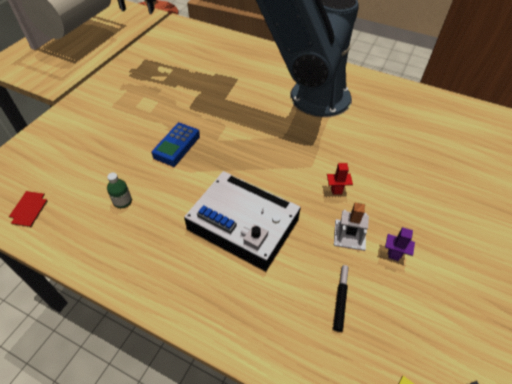

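View pics/top0.png

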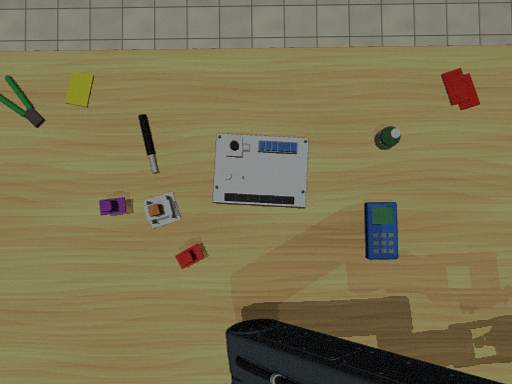

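Top view: the wooden-handled roller is at (155,210) in the aluminium rest (162,210). The look-alikes are purple at (113,207) and red at (190,256). I choose the wooden one. The trim is the black strip at (225..295,199), the case's near edge. Next is a close crop of both.

```bash
python3 - <<'E'
from h import *
b=cv2.imread("pics/top0.png"); s=cv2.imread("pics/scene0.png")
f=lambda im,x,y,w,h,k:cv2.resize(im[y:y+h,x:x+w],None,fx=k,fy=k,interpolation=cv2.INTER_CUBIC)
A=f(b,135,185,56,48,7);B=f(s,325,190,56,70,6)
C=f(b,205,125,112,90,7)[:600]
H=max(A.shape[0],B.shape[0]);c=np.zeros((H,A.shape[1]+B.shape[1],3),np.uint8);c[:A.shape[0],:A.shape[1]]=A;c[:B.shape[0],A.shape[1]:]=B
cv2.imwrite("pics/crop1.png",c);
hsv=cv2.cvtColor(b,cv2.COLOR_BGR2HSV)
# handle: orange-ish, saturated, in rest area
sub=np.zeros(b.shape[:2],np.uint8);sub[190:232,140:186]=1
print(b[210,155],hsv[210,155],hsv[212,168],b[199,260],b[180,290],b[240,160])
# trim: dark strip within panel
g=cv2.cvtColor(b,cv2.COLOR_BGR2GRAY)
m=((g<90)).astype(np.uint8);m[:190]=0;m[204:]=0;m[:,:219]=0;m[:,300:]=0
ys,xs=np.nonzero(m);print(xs.min(),xs.max(),ys.min(),ys.max())
cn=max(cv2.findContours(m,0,2)[0],key=cv2.contourArea);r=cv2.minAreaRect(cn);print(r)
# panel
p=((hsv[...,1]<50)&(g>120)).astype(np.uint8);p[:125]=0;p[215:]=0;p[:,:205]=0;p[:,315:]=0
cn=max(cv2.findContours(p,0,2)[0],key=cv2.contourArea);r=cv2.minAreaRect(cn);bx=cv2.boxPoints(r);print(bx)
print([onz("top",q,.062).round(4) for q in bx])
E
```

```text
[ 47  80 120] [ 14 155 120] [ 68   7 141] [33 39 37] [146 144 141] [ 80 123 137]
219 293 193 203
((258.59466552734375, 198.2483673095703), (69.22325897216797, 8.042313575744629), 3.094058036804199)
[[212.1835  201.42549]
 [216.07352 132.70229]
 [308.72006 137.94643]
 [304.83005 206.66963]]
[array([0.5256, 0.1347, 0.062 ]), array([0.7034, 0.1235, 0.062 ]), array([ 0.687 , -0.1158,  0.062 ]), array([ 0.5097, -0.103 ,  0.062 ])]
```

View pics/crop1.png

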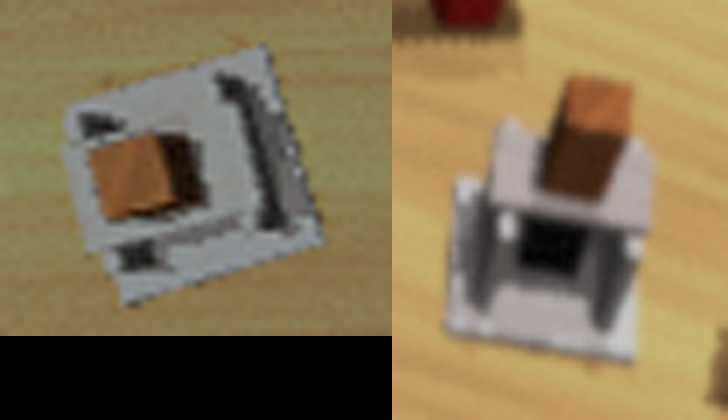

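The close crop confirms it: a wooden square handle on an aluminium collar, hanging between two rails that run roughly along world x, with a yaw of about 17°. Now the measurements.

```bash
python3 - <<'E'
from h import *
from scipy.spatial.transform import Rotation as Ro
b=cv2.imread("pics/top0.png"); s=cv2.imread("pics/scene0.png")
for n,im,(x0,x1,y0,y1),z in(("top",b,(140,186,190,232),.123),):
    h=cv2.cvtColor(im,cv2.COLOR_BGR2HSV)
    m=np.zeros(im.shape[:2],np.uint8);m[y0:y1,x0:x1]=1
    m&=((h[...,0]<17)&(h[...,1]>130)&(h[...,2]>85)).astype(np.uint8)
    cn=max(cv2.findContours(m,0,2)[0],key=cv2.contourArea);r=cv2.minAreaRect(cn);bx=cv2.boxPoints(r);print(n,r)
    M=cv2.moments(m,True);print("handle top",onz(n,(M['m10']/M['m00'],M['m01']/M['m00']),z))
    P=[onz(n,q,z) for q in bx]
    for i in range(4): d=P[i]-P[i-1];print(np.linalg.norm(d).round(4),np.degrees(np.arctan2(d[1],d[0])).round(1))
# base corners of rest in crop coords /7 
for q in((265,45),(325,242),(125,303),(65,105)): print("base",onz("top",(135+q[0]/7-.43,185+q[1]/7-.43),.006).round(4))
# scene handle-top quad
print("scene handle top px pred",proj("scene",onz("top",(153.5,209.5),.123)))
q=(325+600/6-.4-392/6,190+95/6-.4);print(q,onz("scene",q,.123))
print("trim",onz("top",(258.6,198.25),.0665))
c=proj("top",(.5336,.0148,.0665));print(c)
st=manip.sense();print(st["tcp_pos"],Ro.from_quat(st["tool_rot"]).as_matrix().round(3).tolist(),st["q"],st["force"])
E
```

```text
top ((153.2941436767578, 209.67649841308594), (9.701424598693848, 9.45888900756836), 75.96376037597656)
handle top [0.50541697 0.27251856 0.123     ]
0.0237 14.0
0.023 -76.6
0.0237 -166.0
0.023 103.4
base [0.5564 0.2472 0.006 ]
base [0.4804 0.2243 0.006 ]
base [0.4578 0.3012 0.006 ]
base [0.5341 0.3243 0.006 ]
scene handle top px pred [359.9537263  206.46175156]
(359.2666666666667, 205.43333333333334) [0.50368556 0.26969846 0.123     ]
trim [0.53239513 0.01538821 0.0665    ]
[258.82466861 197.7769947 ]
[ 0.17614319 -0.59896292  0.23041786] [[0.959, 0.282, -0.0], [0.282, -0.959, 0.002], [0.0, -0.002, -1.0]] [-1.46350970e+00  5.28380846e-01  1.43380230e+00 -2.57881075e-05
  1.18144969e+00 -1.78495514e-01] [-0.50707912  0.20968138  0.01600618]
```

```bash
python3 -m handwheel '[[40,45,5,0,0,0,1],[40,45,5,0,0,0,1],[40,45,5,0,0,0,1],[40,45,5,0,0,0,1],[40,45,5,0,0,0,1],[20,58,0,0,0,0,1],[20,58,0,0,0,0,1],[20,58,0,0,0,0,1],[20,58,0,0,0,0,1],[20,58,0,0,0,0,1]]'
python3 -m handwheel '[[4,45,0,0,0,0,1],[4,45,0,0,0,0,1],[4,45,0,0,0,0,1],[4,45,0,0,0,0,1],[4,45,0,0,0,0,1],[4,45,0,0,0,0,1],[4,45,0,0,0,0,1],[2,43,0,0,0,0,1],[0,0,0,0,0,0,0.7],[0,0,0,0,0,0,0.7]]'
python3 - <<'E'
from h import *
c=cal("wrist");im=snap("wrist","w0");st=manip.sense();print(st["t"],st["tcp_pos"],st["q"])
print(proj("wrist",(.5065,.2735,.123),c),-c[1].T@c[2])
np.savez("w0.npz",K=c[0],R=c[1],t=c[2])
E
```

```text
t: 1.35
tcp_pos: [0.4765, -0.0827, 0.2562]
tool_rot: [0.99, 0.142, -0.0, -0.0]
force: [0.5, -0.3, 0.3]
finger_gap: 1.0
gripper_force: 0.0
t: 2.6
tcp_pos: [0.5057, 0.273, 0.2558]
tool_rot: [0.99, 0.143, -0.001, 0.0]
force: [0.0, 0.1, 0.4]
finger_gap: 0.704
gripper_force: 0.0
2.65 [0.50581933 0.27252884 0.25590105] [ 3.00004225e-01  4.31975498e-01  1.53238151e+00 -4.57624146e-04
  1.17861361e+00  1.58566255e+00]
[258.63722597 174.16840279] [0.58242741 0.29697768 0.3987453 ]
```

View pics/w0.png

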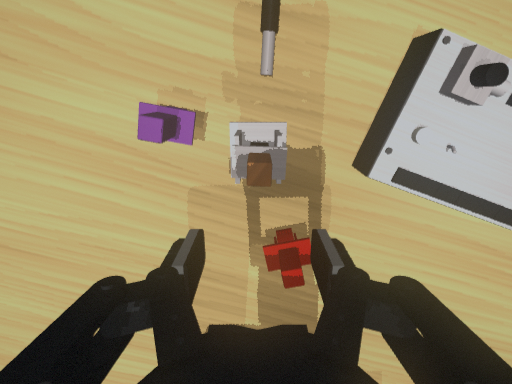

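Wrist view: the handle top is at about (260,165) between the rails, the purple look-alike is at (165,122) and the red one at (288,258). The prediction was (259,174). I'll refine from this view.

```bash
python3 - <<'E'
from h import *
z=np.load("w0.npz");c=(z["K"],z["R"],z["t"]);im=cv2.imread("pics/w0.png");h=cv2.cvtColor(im,cv2.COLOR_BGR2HSV)
crop=im[115:195,220:300];cv2.imwrite("pics/c2.png",cv2.resize(crop,None,fx=7,fy=7,interpolation=cv2.INTER_CUBIC))
m=((h[...,0]<18)&(h[...,1]>110)).astype(np.uint8)*0+((h[...,0]<18)&(h[...,1]>120)).astype(np.uint8)
M=np.zeros_like(m);M[145:192,243:277]=m[145:192,243:277]
cn=max(cv2.findContours(M,0,2)[0],key=cv2.contourArea);print(cv2.boundingRect(cn),cv2.minAreaRect(cn))
print(im[158:190:3,259].tolist())
E
```

```text
(247, 153, 25, 34) ((259.0, 169.5), (33.0, 24.0), 90.0)
[[47, 65, 88], [46, 68, 90], [49, 78, 110], [52, 78, 113], [57, 83, 115], [49, 76, 107], [47, 73, 102], [45, 71, 101], [44, 72, 102], [45, 74, 103], [61, 99, 119]]
```

View pics/c2.png

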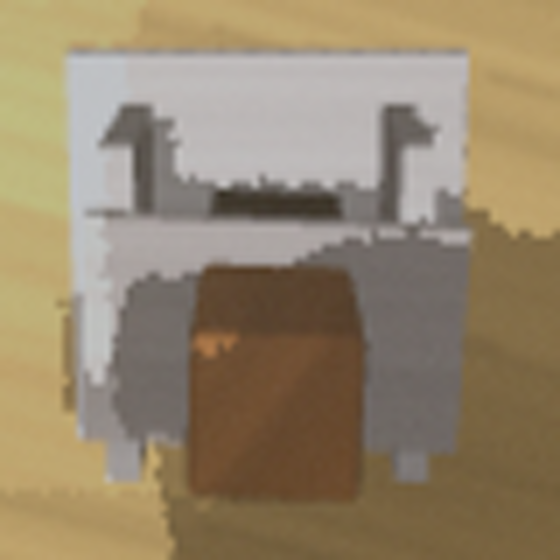

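The handle's top face centre is at (259,174.2), matching the estimate (0.5065, 0.2735), and its sides are square to the tool. Next: go down and grip.

```bash
python3 -m handwheel '[[1,1,-25,0,0,0,0.7],[0,0,-30,0,0,0,0.7],[0,0,-30,0,0,0,0.7],[0,0,-30,0,0,0,0.7],[0,0,-25,0,0,0,0.7],[0,0,-20,0,0,0,0.7],[0,0,-10,0,0,0,0.7],[0,0,-7,0,0,0,0.7],[0,0,0,0,0,0,0.7],[0,0,0,0,0,0,0.7]]' 100
python3 -m handwheel '[[0,0,0,0,0,0,0.1],[0,0,0,0,0,0,0.1],[0,0,0,0,0,0,0.1],[0,0,0,0,0,0,0.1],[0,0,0,0,0,0,0.1],[0,0,0,0,0,0,0.1],[0,0,0,0,0,0,0.1],[0,0,0,0,0,0,0.1],[0,0,0,0,0,0,0.1],[0,0,0,0,0,0,0.1]]' 100
```

```text
t: 3.9
tcp_pos: [0.5077, 0.2745, 0.08]
tool_rot: [0.99, 0.142, 0.001, -0.0]
force: [-0.0, 0.7, 0.3]
finger_gap: 0.701
gripper_force: 0.0
t: 5.15
tcp_pos: [0.5079, 0.2743, 0.0802]
tool_rot: [0.99, 0.143, 0.001, 0.0]
force: [-0.6, -1.8, 5.9]
finger_gap: 0.289
gripper_force: 98.6
```

```bash
python3 -m handwheel '[[0,0,12,0,0,0,0.1],[0,0,24,0,0,0,0.1],[0,0,24,0,0,0,0.1],[0,0,25,0,0,0,0.1],[0,0,25,0,0,0,0.1],[3,-18,0,0,0,8,0.1],[3,-18,0,0,0,8,0.1],[3,-18,0,0,0,8,0.1],[3,-18,0,0,0,8,0.1],[3,-18,0,0,0,8,0.1]]'
python3 -m handwheel '[[3,-18,0,0,0,8,0.1],[3,-18,0,0,0,8,0.1],[3,-18,0,0,0,8,0.1],[3,-17,0,0,0,5.7,0.1],[3,-16,0,0,0,0,0.1],[0,0,0,0,0,0,0.1],[0,0,0,0,0,0,0.1],[0,0,0,0,0,0,0.1],[0,0,0,0,0,0,0.1],[0,0,0,0,0,0,0.1]]'
python3 - <<'E'
from h import *
c=cal("wrist");im=snap("wrist","w1");np.savez("w1.npz",K=c[0],R=c[1],t=c[2]);print(manip.sense()["tcp_pos"])
for p in((.5325,.015,.063),(.5325+.006,.015+.09,.063),(.5325-.006,.015-.09,.063)):print(proj("wrist",p,c))
E
```

```text
t: 6.4
tcp_pos: [0.5213, 0.184, 0.189]
tool_rot: [0.88, 0.474, -0.001, -0.001]
force: [-0.6, 1.3, -3.3]
finger_gap: 0.291
gripper_force: 98.2
t: 7.65
tcp_pos: [0.5371, 0.0977, 0.1893]
tool_rot: [0.731, 0.683, 0.0, -0.0]
force: [-0.2, 0.2, -3.9]
finger_gap: 0.292
gripper_force: 98.3
[0.53717482 0.09762621 0.18932957]
[258.23335701 249.6731146 ]
[258.23888279 171.12267367]
[258.22875171 315.13881675]
```

View pics/w1.png

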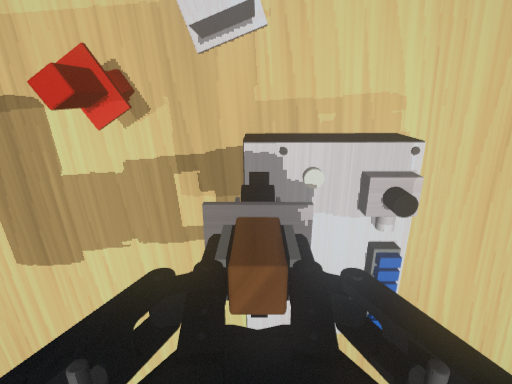

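The roller is held upright, and its wheel is over the trim's left end at (259,172), where predicted. Now press down.

```bash
python3 -m handwheel '[[0,0,-15,0,0,0,0.1],[0,0,-15,0,0,0,0.1],[0,0,-12,0,0,0,0.1],[0,0,-8,0,0,0,0.1],[0,0,-5,0,0,0,0.1],[0,0,-4,0,0,0,0.1],[0,0,-3,0,0,0,0.1],[0,0,-3,0,0,0,0.1],[0,0,0,0,0,0,0.1],[0,0,0,0,0,0,0.1]]' 120
```

```text
t: 8.95
tcp_pos: [0.5368, 0.0974, 0.1258]
tool_rot: [0.731, 0.683, -0.0, -0.0]
force: [-3.5, -0.2, 9.9]
finger_gap: 0.291
gripper_force: 119.5
```

```bash
python3 -m handwheel '[[-0.7,-10,-1,0,0,0,0.1],[-0.7,-10,0,0,0,0,0.1],[-0.7,-10,0,0,0,0,0.1],[-0.7,-10,0,0,0,0,0.1],[-0.7,-10,0,0,0,0,0.1],[-0.7,-10,0,0,0,0,0.1],[-0.7,-10,0,0,0,0,0.1],[-0.6,-10,0,0,0,0,0.1],[-0.6,-10,0,0,0,0,0.1],[0,0,0,0,0,0,0.1]]'
python3 -m handwheel '[[-0.7,-10,0,0,0,0,0.1],[-0.7,-10,0,0,0,0,0.1],[-0.7,-10,0,0,0,0,0.1],[-0.7,-10,0,0,0,0,0.1],[-0.7,-10,0,0,0,0,0.1],[-0.6,-10,0,0,0,0,0.1],[-0.6,-10,0,0,0,0,0.1],[0,-4,0,0,0,0,0.1],[0,0,0,0,0,0,0.1],[0,0,0,0,0,0,0.1]]'
```

```text
t: 10.2
tcp_pos: [0.5311, 0.0066, 0.125]
tool_rot: [0.731, 0.682, 0.0, 0.001]
force: [-3.5, 1.2, 10.4]
finger_gap: 0.289
gripper_force: 119.6
t: 11.45
tcp_pos: [0.5263, -0.0671, 0.125]
tool_rot: [0.731, 0.683, -0.0, 0.001]
force: [-4.4, 0.2, 10.2]
finger_gap: 0.287
gripper_force: 119.6
```

Force is steady at about 14 N net. I'll roll back once for certainty, then lift and look.

```bash
python3 -m handwheel '[[0.7,10,-1,0,0,0,0.1],[0.7,10,0,0,0,0,0.1],[0.7,10,0,0,0,0,0.1],[0.7,10,0,0,0,0,0.1],[0.7,10,0,0,0,0,0.1],[0.7,10,0,0,0,0,0.1],[0.7,10,0,0,0,0,0.1],[0.6,10,0,0,0,0,0.1],[0.6,10,0,0,0,0,0.1],[0,0,0,0,0,0,0.1]]'
python3 -m handwheel '[[0.7,10,0,0,0,0,0.1],[0.7,10,0,0,0,0,0.1],[0.7,10,0,0,0,0,0.1],[0.7,10,0,0,0,0,0.1],[0.7,10,0,0,0,0,0.1],[0.6,10,0,0,0,0,0.1],[0.6,10,0,0,0,0,0.1],[0,4,0,0,0,0,0.1],[0,0,0,0,0,0,0.1],[0,0,0,0,0,0,0.1]]'
python3 -m handwheel '[[0,0,8,0,0,0,0.1],[0,0,12,0,0,0,0.1],[0,0,16,0,0,0,0.1],[0,0,16,0,0,0,0.1],[0,0,15,0,0,0,0.1],[-3,18,0,0,0,-8,0.1],[-3,18,0,0,0,-8,0.1],[-3,18,0,0,0,-8,0.1],[-3,18,0,0,0,-8,0.1],[-3,18,0,0,0,-8,0.1]]'
python3 -m handwheel '[[-3,18,0,0,0,-8,0.1],[-3,18,0,0,0,-8,0.1],[-3,18,0,0,0,-8,0.1],[-3,17,0,0,0,-5.7,0.1],[-3,16,0,0,0,0,0.1],[0,0,0,0,0,0,0.1],[0,0,0,0,0,0,0.1],[0,0,0,0,0,0,0.1],[0,0,0,0,0,0,0.1],[0,0,0,0,0,0,0.1]]'
python3 - <<'E'
from h import *
c=cal("wrist");w=snap("wrist","w2");np.savez("w2.npz",K=c[0],R=c[1],t=c[2]);s=snap("scene","scene1");t=snap("top","top1")
st=manip.sense();print(st["t"],st["tcp_pos"],st["tool_rot"],st["force"])
f=lambda im,x,y,w,h,k:cv2.resize(im[y:y+h,x:x+w],None,fx=k,fy=k,interpolation=cv2.INTER_CUBIC)
A=f(s,180,165,130,80,3);B=f(t,205,180,130,40,3);o=cv2.imread("pics/scene0.png")
C=f(o,180,165,130,80,3)
cv2.imwrite("pics/c3.png",np.vstack([np.hstack([C,A]),np.hstack([B,f(t,120,180,130,40,3)])]))
E
```

```text
t: 12.7
tcp_pos: [0.533, 0.024, 0.1243]
tool_rot: [0.731, 0.683, 0.001, 0.001]
force: [-3.1, 1.0, 11.2]
finger_gap: 0.293
gripper_force: 119.9
t: 13.95
tcp_pos: [0.5384, 0.0978, 0.1245]
tool_rot: [0.731, 0.683, 0.001, 0.001]
force: [-2.9, 1.1, 11.4]
finger_gap: 0.292
gripper_force: 119.8
t: 15.2
tcp_pos: [0.5222, 0.188, 0.1899]
tool_rot: [0.921, 0.389, 0.0, 0.0]
force: [0.3, -0.2, -3.6]
finger_gap: 0.286
gripper_force: 117.9
t: 16.45
tcp_pos: [0.5073, 0.2741, 0.1893]
tool_rot: [0.99, 0.142, -0.0, 0.0]
force: [-0.5, -0.9, -3.3]
finger_gap: 0.292
gripper_force: 118.1
16.6 [0.50727267 0.27426029 0.18932289] [ 9.89815979e-01  1.42352830e-01 -1.79373905e-05  3.76485024e-07] [-0.23066038 -0.5512293  -4.24793272]
```

View pics/c3.png

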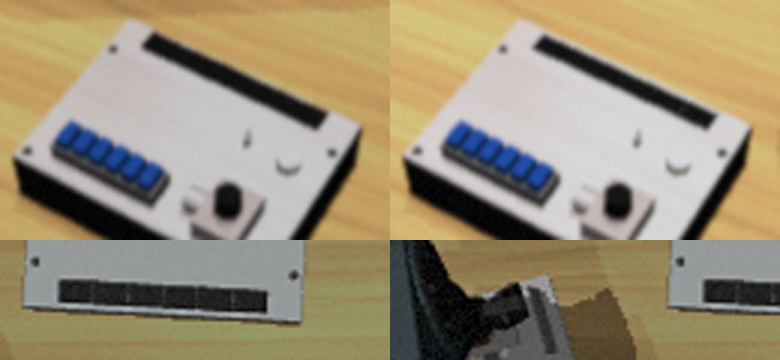

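View pics/w2.png

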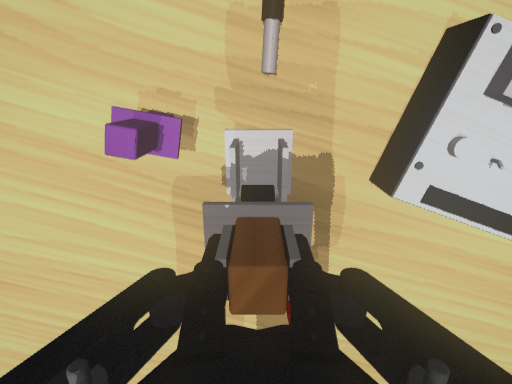

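The trim now looks flat: only a thin dark strip remains in the scene crop, with no proud side. In the wrist view the wheel (258,192) is centred between the rails (235..290). Lower it.

```bash
python3 -m handwheel '[[0.5,0,-20,0,0,0,0.1],[0,0,-22,0,0,0,0.1],[0,0,-20,0,0,0,0.1],[0,0,-16,0,0,0,0.1],[0,0,-12,0,0,0,0.1],[0,0,-10,0,0,0,0.1],[0,0,-5,0,0,0,0.1],[0,0,-3,0,0,0,0.1],[0,0,0,0,0,0,0.1],[0,0,0,0,0,0,0.1]]'
```

```text
t: 17.85
tcp_pos: [0.508, 0.2745, 0.0817]
tool_rot: [0.99, 0.142, 0.0, -0.0]
force: [0.2, 0.3, -3.5]
finger_gap: 0.289
gripper_force: 118.1
```

```bash
python3 -m handwheel '[[0,0,-0.7,0,0,0,0.1],[0,0,-0.7,0,0,0,0.1],[0,0,-0.3,0,0,0,0.1],[0,0,0,0,0,0,0.1],[0,0,0,0,0,0,0.1],[0,0,0,0,0,0,0.1],[0,0,0,0,0,0,0.1],[0,0,0,0,0,0,0.1],[0,0,0,0,0,0,0.1],[0,0,0,0,0,0,0.1]]'
python3 -m handwheel '[[0,0,0,0,0,0,0.7],[0,0,0,0,0,0,0.7],[0,0,0,0,0,0,0.7],[0,0,0,0,0,0,0.7],[0,0,0,0,0,0,0.7],[0,0,0,0,0,0,0.7],[0,0,0,0,0,0,0.7],[0,0,0,0,0,0,0.7],[0,0,0,0,0,0,0.7],[0,0,0,0,0,0,0.7]]'
python3 -m handwheel '[[0,0,10,0,0,0,0.7],[0,0,20,0,0,0,0.7],[0,0,25,0,0,0,0.7],[0,0,30,0,0,0,0.7],[0,0,30,0,0,0,0.7],[0,0,30,0,0,0,0.7],[0,0,30,0,0,0,0.7],[0,0,0,0,0,0,0.7],[0,0,0,0,0,0,0.7],[0,0,0,0,0,0,0.7]]'
python3 - <<'E'
from h import *
c=cal("wrist");w=snap("wrist","w3");st=manip.sense();print(st["t"],st["tcp_pos"],proj("wrist",(.5065,.2735,.123),c),proj("wrist",(.532,.021,.063),c))
f=lambda im,x,y,w,h,k:cv2.resize(im[y:y+h,x:x+w],None,fx=k,fy=k,interpolation=cv2.INTER_CUBIC)
cv2.imwrite("pics/c4.png",np.hstack([f(w,215,110,90,95,5),f(w,372,130,70,95,5)]))
E
```

```text
t: 19.1
tcp_pos: [0.5079, 0.2745, 0.0802]
tool_rot: [0.99, 0.142, 0.0, -0.0]
force: [-2.2, -0.8, 5.4]
finger_gap: 0.288
gripper_force: 119.1
t: 20.35
tcp_pos: [0.5077, 0.2744, 0.0796]
tool_rot: [0.99, 0.142, 0.0, 0.0]
force: [0.5, -0.8, -0.6]
finger_gap: 0.7
gripper_force: 0.0
t: 21.6
tcp_pos: [0.5068, 0.2741, 0.2532]
tool_rot: [0.99, 0.142, -0.001, 0.0]
force: [-0.5, -0.2, -0.3]
finger_gap: 0.702
gripper_force: 0.0
21.65 [0.50694581 0.27408943 0.25323409] [259.39081639 175.96870162] [452.91093788 197.71278473]
```

View pics/c4.png

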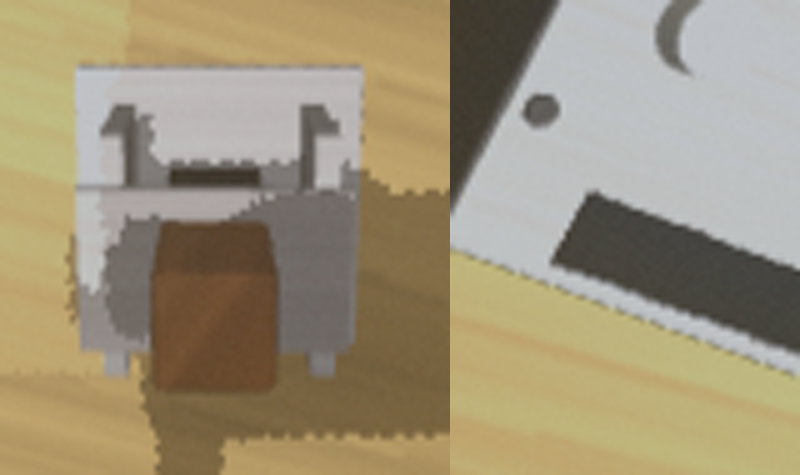

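The handle is back where it was, centre at (258,176) against a predicted (259,176), with the collar on both rails. The trim is flush and uniform. Handing in.

```bash
python3 -c "
from station import manip
print(manip.sign_off())"
```

```text
the job is handed in; nothing more can be done
None
```

I rolled the trim along its full length in both directions at about 14 N and handed the job in at 21.7 s of the 58 s; no verdict came back. In the pictures the trim looks flush and the roller hangs upright in its rest with the gripper clear, though I did not check each of the six sections individually.

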